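# Close a split bearing housing over its bush and hold it pressed

### The job

Lay the brass bush in the saddle of the lower bearing housing that is bolted to the table, one square flange on either side, then set the loose cap over the two dowels, its wide hole on the thick dowel, and push it down against the spring pins until the joint faces meet. Finish while still pressing the cap down with a firm but moderate push (about 15 N), housing fully closed: the pins lift the cap again if you let go. Leave the other things on the table where they are.

Things in the scene. Friction and masses are not known exactly. Their poses are not given: they have to be found in the camera images.
- lower_half: Grey lower half of a split bearing housing, fixed to the table, at varying place and turn. Foot 60 x 150 x 12 mm (x, y, z), on it a block 34 mm (x) by 120 mm (y) whose flat top, the joint face, is 40 mm above the table. A half-round saddle, radius 17.5 mm, open upward, crosses the block's middle along x, its axis level with the joint face. Origin: centre of underside, on the table.
- joint_face (a point): Middle of the saddle at the height of the joint face, 40 mm above lower_half's origin; same axes.
- thick_dowel (a point): Centre of the tip of the thick (12 mm) upright steel dowel on lower_half: 40 mm from the middle towards its +y, standing 20 mm above the joint face, the last 4 mm tapered.
- thin_dowel (a point): Centre of the tip of the thin (8 mm) upright steel dowel: 40 mm from the middle towards lower_half's -y, else as the thick one.
- spring_pin_a (a joint): Travel of a 6 mm upright steel spring pin outside the thick dowel (y = +53.5 mm on lower_half), standing 4 mm above the joint face: 0 free, 0.004 m pressed flush (stop at 0.005). The two pins together push up with 5 N when they begin to move, 12 N when flush, so they carry the cap's weight 4 mm up.
- spring_pin_b (a joint): The same spring pin outside the thin dowel (y = -53.5 mm): same values.
- cap: Loose grey upper half, about 0.35 kg, 34 mm (x) by 120 mm (y), lying joint face down; origin: centre of its underside. Flat ears 14 mm thick have through-holes 40 mm from the middle: 14 mm wide at +y, 10 mm at -y. The arch between clears the bush. On it a solid block to hold, 26 (x) by 32 mm (y), from 28 to 54 mm above the underside, low steel plug on top. Closed, its axes match lower_half's.
- bush: Loose brass bush, about 0.15 kg: tube 32 mm across along its x, 50 mm long over all, a square flange 40 x 40 x 5 mm at each end (40 mm between them). It lies on its flange edges; origin under its middle on the table. In the saddle the flanges straddle the 34 mm block and the axis settles about 1.5 mm below the joint face. Either end may face either way.
- bush_axis (a point): Centre of the bush, on its axis, 20 mm above its origin; same axes as the bush.
- brass_fitting: Bystander: small hexagonal brass pipe fitting, 24 x 28 x 34 mm, standing on the table; origin under its centre.
- solder_reel: Bystander: small orange reel of solder, 48 mm across, 30 mm high; origin under its centre.
- wide_hole (a point): Centre of the cap's 14 mm hole at its underside, 40 mm from the cap's origin towards its +y; belongs on the thick dowel.
There are look-alikes about, which are no part of the job. Of the things that look like the bush, take the one that is farthest from the robot's base at the start.

How it is judged:
By the outcome, as a careful person would: the job done as asked, in the order asked, and still so for the second after the job is handed in, while the arm keeps its last pose, push and grip.
It also fails if it takes over 61 s, if anything falls off the work surface, if the arm or the gripper's body presses on something with over 40 N, if the wrist force passes 120 N, or if a joint passes its speed limit or range.

### The arm

A 6-joint arm with a two-finger parallel gripper is mounted at the origin on a cart in front of the work surface, level with it; the furniture and walls round the work are solid. World frame = base frame: x ahead of the robot, y to its left, z up, the work surface at z = 0. Lengths are in mm, angles in rad, forces in N, time in s.
With the tool pointing down it reaches from about 275 to 875 mm from the base axis. Payload 12.5 kg.
Tool frame: the origin (TCP) lies midway between the tips of the shut fingers; the grasp point (between the pads) lies 19 mm behind it; z points along the fingers, y is the line along which they close (so a half turn about z gives the same grasp; the last joint's range is limited). The gripper opens to 85 mm and grips with 20 to 120 N. Pads are 22 mm wide; open, the fingers measure 114 mm over their backs; the gripper's body (76 mm by 85 mm) begins 54 mm behind the grasp point. The pads swing forward as they close: fully open they stand 13 mm farther back than shut.
Start: joints at [-1.258, 0.351, 1.652, -0, 1.139, -0.085], TCP at [213.082, -507.031, 231.29] pointing down, gripper open.
Joint ranges: [-2.75, 2.75], [-0.79, 2.1], [0.01, 2.65], [-1.57, 4.71], [0.07, 3.14], [-2.87, 2.87]. Speed limits (rad/s): [2.22, 2.22, 2.79, 3.14, 3.14, 3.14].

### API

Orientations are given as a unit quaternion [w, x, y, z].
In Python, from cell import r, grip, kinematics, eyes, workorder, telemetry gives the robot as it stands. The module is installed in compiled form; this text tells all that it offers. Calls block until the motion is done:
- r.move_pose(position, orientation): joint-space move of the TCP to a pose.
- r.movel(position, rotation=None, max_speed=150, max_force=None): straight line of the TCP; rotation=None keeps the orientation; max_speed is the mean speed in mm/s. With max_force (N) it stops when the force on the tool has changed by that much, and returns True; else False.
- r.move_j(angles): joint-space move.
- grip(opening, grip_force=None): opening from 0.0 (shut) to 1.0 (fully open); grip_force is the grip in N (None keeps the last); returns when the fingers have stopped.
- r.hold(seconds).
- kinematics.ik(position, orientation): joint angles nearest the present ones, or None.
- eyes.read_camera(name): name is "scene" or "top"; returns (picture, depth): 400x640x3 uint8, red, green, blue; 400x640 float32, mm along the optical axis (not along the pixel's ray), 0 where there is no reading.
- eyes.camera_params(name): a dict with "fov_y" (degrees; the focal length in pixels is half the picture's height over the tangent of half this angle, whatever the lens; pixels are square), "cx", "cy" (the principal point, pixels), "D" ([k1, k2, p1, p2, k3] as OpenCV has them; the pictures are not rectified), "eye" and "attitude" of the camera in the world. Camera axes: x right, y down, z forward; pixel columns grow to the right and rows downward; lengths in mm; the calibration is good to about 2 mm. A picture is of the moment at which its call begins. camera_params takes no time and is no camera call.
A pose or a line that the arm cannot do raises r.IKError and nothing moves.
- workorder.sign_off(): hands the job in; it is judged then, once.
Trained networks look in the newest picture that a camera, given by its name, has taken for a name from the list of things; names that differ only in an ending like _2 or _b are one class to them, and where a whole thing is asked for, a point or a joint stands for the part that bears it (a point fixed in the world has none). Each returns a list of dicts, best first, with "conf" (0 to 1); they miss things now and then, are a little off and sometimes report something else, mostly with a low value. They report only what shows in the picture. A call takes as long as a camera call. They do not tell look-alikes from the thing itself.
- eyes.recognise(camera, target): "at" ([column, row] as shares, 0 to 1, of the picture: columns of its width, rows of its height, amid what is visible of it).
- eyes.outline_of(camera, target): "region" (400x640 bool, what is visible of it) and "at" ([column, row] as shares, 0 to 1, of the picture: columns of its width, rows of its height, amid what is visible of it).
Readings, each from a call of its own:
- telemetry.get_clock(): time.
- telemetry.get_joint_pos(): joint angles.
- telemetry.get_dq(): joint speeds.
- telemetry.get_effort(): joint torques, N m.
- telemetry.get_ee_pos(): TCP position.
- telemetry.get_tool_rot(): TCP orientation.
- telemetry.get_ft_force(): force on the tool from outside, world axes, zero at the start.
- telemetry.get_torque(): the same for the moment, N m.
- telemetry.get_grip_width(): opening from 0.0 (shut) to 1.0 (fully open).
- telemetry.get_grip_force(): force on a finger pad.
Only numpy, scipy, OpenCV 4.12 (cv2) and the standard library are available. Lean on these libraries where they do the work, as an engineer would, in place of code of your own. Each camera call takes 0.05 s, during which the arm holds its last target. There are 200 camera calls.

## Working session

There is one attempt and no reset: what is moved stays moved. The work goes in short steps, each a Python script; the robot and the scene stay as the last script left them, time stands still between calls to the robot, and variables do not carry over. Pictures are saved under pics/ and viewed, at most 10 in all, crops included, and the job is handed in when it is done.

```bash
mkdir -p pics; ls; cat > h.py <<'E'
import numpy as np, cv2
from cell import r, grip, kinematics, eyes, workorder, telemetry
from scipy.spatial.transform import Rotation as R
def cam(n):
    p=eyes.camera_params(n); f=200/np.tan(np.radians(p["fov_y"])/2)
    K=np.array([[f,0,p["cx"]],[0,f,p["cy"]],[0,0,1.]]); return p,K
def att(p):
    a=np.array(p["attitude"],float)
    return a if a.shape==(3,3) else R.from_quat(a,scalar_first=True).as_matrix()
def cloud(n,depth):
    p,K=cam(n); v,u=np.mgrid[0:400,0:640]
    uv=np.stack([u,v],-1).reshape(-1,1,2).astype(np.float64)
    n2=cv2.undistortPoints(uv,K,np.array(p["D"],float)).reshape(400,640,2)
    P=np.concatenate([n2,np.ones((400,640,1))],-1)*depth[...,None]
    return P@att(p).T+np.array(p["eye"])
def save(name,img): cv2.imwrite("pics/"+name,img[...,::-1])
E
python3 - <<'E'
from h import *
for n in ("top","scene"):
    print(n,eyes.camera_params(n))
    im,d=eyes.read_camera(n); save(n+"0.png",im); W=cloud(n,d); np.save(n+"0.npy",W)
    for t in ("lower_half","cap","bush","brass_fitting","solder_reel","thick_dowel","thin_dowel","wide_hole"):
        for o in eyes.outline_of(n,t):
            m=o["region"]; P=W[m&(d>0)]
            print(t,round(o["conf"],2),np.round(np.array(o["at"])*[640,400]),m.sum(),P.mean(0).round() if len(P) else None, np.percentile(P[:,2],[5,50,95]).round() if len(P) else None)
print(telemetry.get_clock(),telemetry.get_tool_rot())
E
```

```text
pics
top {'fov_y': 42.53026850670548, 'cx': 314.637213875124, 'cy': 208.15789352031376, 'D': array([-0.05865585,  0.        ,  0.        ,  0.        ,  0.        ]), 'eye': array([ 251.42984473,   20.80281071, 1209.6694836 ]), 'attitude': array([-0.07211198,  0.72974589, -0.67635807,  0.06935812])}
lower_half 0.82 [343. 148.] 1462 [645. -19.  24.] [ 8. 21. 43.]
lower_half 0.27 [400. 224.] 758 [ 469. -166.   23.] [ 6. 16. 55.]
cap 0.93 [401. 223.] 764 [ 469. -168.   23.] [ 3. 15. 55.]
bush 0.81 [198. 290.] 354 [281. 282.  33.] [15. 34. 42.]
bush 0.62 [283. 221.] 327 [458. 110.  32.] [17. 34. 41.]
brass_fitting 0.65 [339. 225.] 96 [456. -23.  24.] [ 8. 24. 35.]
solder_reel 0.58 [434. 174.] 390 [ 607. -246.   24.] [ 1. 28. 33.]
thick_dowel 0.56 [341. 147.] 1410 [645. -19.  25.] [ 8. 22. 43.]
thin_dowel 0.77 [341. 145.] 1479 [645. -19.  24.] [ 8. 21. 43.]
wide_hole 0.81 [401. 225.] 790 [ 468. -167.   22.] [ 2. 15. 55.]
scene {'fov_y': 43.02911078132074, 'cx': 315.93582503650026, 'cy': 193.45368412626553, 'D': array([-0.03201124,  0.        ,  0.        ,  0.        ,  0.        ]), 'eye': array([-472.70859261, -765.55671427,  846.80952353]), 'attitude': array([-0.43970968,  0.79282048, -0.36203352,  0.21684745])}
lower_half 0.58 [358. 199.] 788 [641. -32.  23.] [ 4. 21. 43.]
cap 0.91 [367. 244.] 575 [ 468. -178.   23.] [ 5. 16. 55.]
bush 0.47 [287. 205.] 182 [457. 100.  27.] [10. 28. 38.]
brass_fitting 0.53 [321. 224.] 105 [457. -28.  20.] [ 2. 20. 34.]
thick_dowel 0.8 [360. 199.] 749 [641. -31.  24.] [ 7. 22. 43.]
thin_dowel 0.59 [359. 198.] 711 [641. -33.  24.] [ 8. 23. 43.]
wide_hole 0.93 [363. 242.] 517 [ 467. -176.   25.] [ 8. 18. 55.]
0.9 [-1.41166608e-05  9.80284813e-01  1.97589689e-01  5.79797891e-07]
```

```bash
python3 - <<'E'
import cv2
a=cv2.imread("pics/top0.png")[100:330,160:480]; cv2.imwrite("pics/top0c.png",cv2.resize(a,None,fx=2.5,fy=2.5,interpolation=cv2.INTER_CUBIC))
a=cv2.imread("pics/scene0.png")[130:330,230:480]; cv2.imwrite("pics/scene0c.png",cv2.resize(a,None,fx=3,fy=3,interpolation=cv2.INTER_CUBIC))
E
```

```text
(no output)
```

View pics/top0c.png

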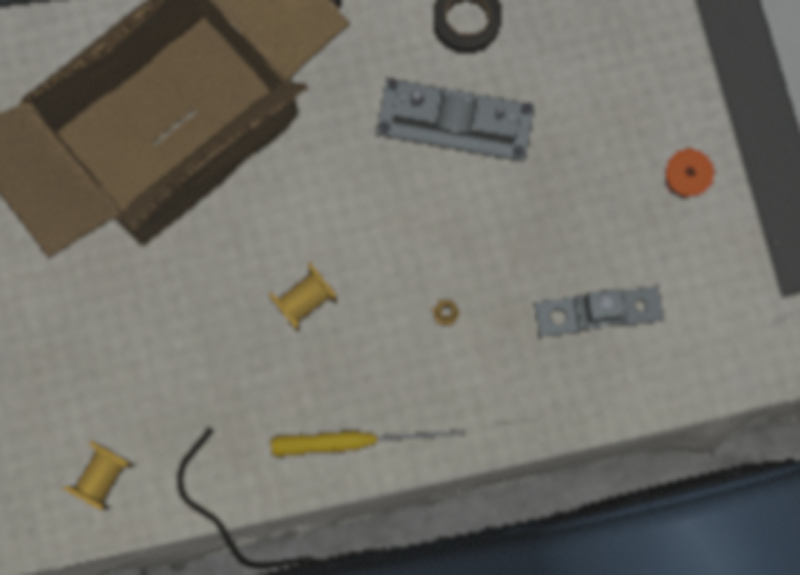

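View pics/scene0c.png

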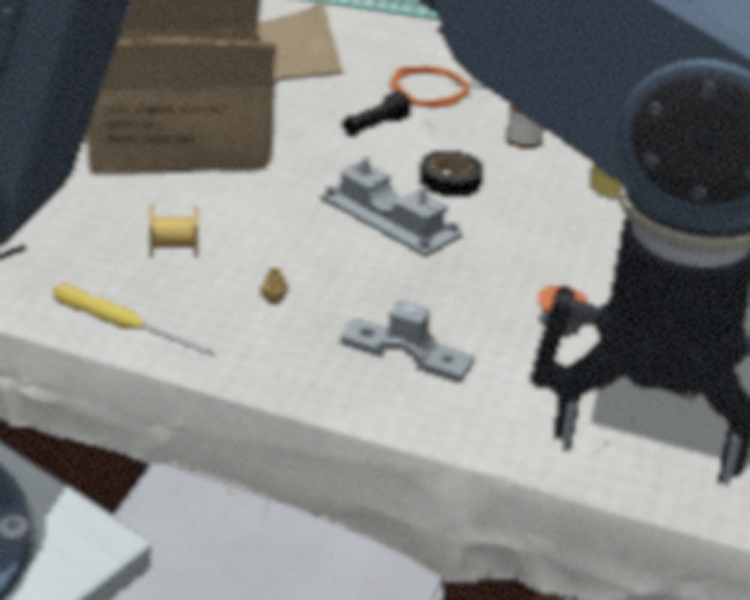

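View pics/top0.png

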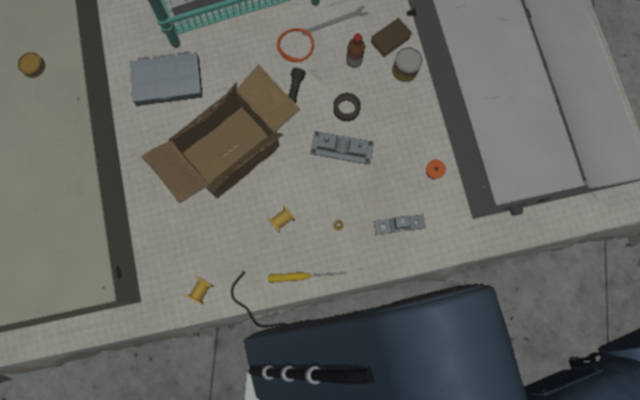

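```bash
cat >> h.py <<'E'
def box(x0,x1,y0,y1,z0,z1): return np.array([[x,y,z] for x in(x0,x1) for y in(y0,y1) for z in(z0,z1)],float)
def cyl(rad,y,z0,z1,n=16):
    a=np.arange(n)*2*np.pi/n
    return np.array([[rad*np.cos(t),y+rad*np.sin(t),z] for t in a for z in(z0,z1)])
def xcyl(rad,x,zc,n=24):
    a=np.arange(n)*2*np.pi/n
    return np.array([[s,rad*np.cos(t),zc+rad*np.sin(t)] for t in a for s in(-x,x)])
MODEL=dict(
 lower_half=[box(-30,30,-75,75,0,12),box(-17,17,-60,60,12,40),cyl(6,40,40,58),cyl(4,-40,40,58)],
 cap=[box(-17,17,-60,60,0,14),box(-17,17,-22,22,0,26),box(-13,13,-16,16,28,54)],
 bush=[box(-25,-20,-20,20,0,40),box(20,25,-20,20,0,40),xcyl(16,25,20)])
S=4
def proj(n,P):
    p,K=cam(n); A=att(p)
    rv=cv2.Rodrigues(A.T)[0]; tv=-A.T@np.array(p["eye"])
    return cv2.projectPoints(np.asarray(P,float),rv,tv,K,np.array(p["D"],float))[0].reshape(-1,2)
def place(M,pose,z=0):
    x,y,a=pose; c,s=np.cos(a),np.sin(a)
    return [m@np.array([[c,-s,0],[s,c,0],[0,0,1]]).T+[x,y,z] for m in M]
def fit(n,img,thing,pose0,z=0):
    """Chan-Vese style silhouette fit of x,y,yaw (world, as this camera sees it)"""
    from scipy.optimize import minimize
    M=MODEL[thing]; c=proj(n,[[pose0[0],pose0[1],20]])[0].astype(int); h=55
    o=c-h; a=cv2.resize(img[o[1]:o[1]+2*h,o[0]:o[0]+2*h],None,fx=S,fy=S,interpolation=cv2.INTER_CUBIC).astype(float)
    lab=cv2.cvtColor(np.clip(a,0,255).astype(np.uint8),cv2.COLOR_RGB2LAB).astype(float)
    def mask(q,grow=0):
        m=np.zeros(lab.shape[:2],np.uint8)
        for P in place(M,q,z):
            uv=(proj(n,P)-o+.5)*S-.5
            cv2.fillConvexPoly(m,np.round(cv2.convexHull(uv.astype(np.float32))*16).astype(np.int32),1,shift=4)
        return m
    q=np.array(pose0,float)
    for it in range(3):
        m0=mask(q); k=np.ones((9,9),np.uint8)
        out=(cv2.dilate(m0,np.ones((41,41),np.uint8))-cv2.dilate(m0,np.ones((15,15),np.uint8)))>0
        mo=np.median(lab[out],0); mi=np.median(lab[cv2.erode(m0,k)>0],0)
        t=np.clip(((lab-mo)@(mi-mo))/((mi-mo)@(mi-mo)),0,1)-.5
        near=cv2.dilate(m0,np.ones((41,41),np.uint8))
        f=lambda v:-float((mask(v)*t*near).sum())
        step=[8,8,.2] if it==0 else [2,2,.05]
        sim=[q]+[q+np.eye(3)[i]*step[i] for i in range(3)]
        res=minimize(f,q,method="Nelder-Mead",options=dict(initial_simplex=sim,xatol=.02,fatol=.5)); q=res.x
    mm=mask(q); vis=np.clip(a,0,255).astype(np.uint8).copy()
    cs,_=cv2.findContours(mm,cv2.RETR_EXTERNAL,cv2.CHAIN_APPROX_NONE); cv2.drawContours(vis,cs,-1,(255,0,0),1)
    good=-res.fun/(.5*mm.sum())
    return q,good,vis
E
python3 - <<'E'
from h import *
T=np.load("top0.npy")
tb=T[230:260,300:360].reshape(-1,3); print("table z",tb[:,2].mean(),tb[:,2].std())
S0=np.load("scene0.npy"); tb=S0[262:275,320:350].reshape(-1,3);print(tb.mean(0),tb[:,2].std())
row=[]
for n in("top","scene"):
    img=cv2.imread(f"pics/{n}0.png")[...,::-1].copy(); rr=[]
    for t,p0 in(("lower_half",(645,-19,.2)),("cap",(469,-168,-.1)),("bush",(458,108,-.9))):
        best=max((fit(n,img,t,(p0[0],p0[1],p0[2]+d)) for d in(-.3,0,.3)),key=lambda b:b[1])
        print(n,t,best[0].round(3),round(best[1],3)); rr.append(cv2.resize(best[2],(266,266)))
    row.append(np.hstack(rr))
save("fit0.png",np.vstack(row))
E
```

```text
table z 5.468576051345344 56.87991522254078
[ 354.36822844 -160.30180454    0.70534859] 4.913065089079704
top lower_half [ 6.51767e+02 -2.01750e+01 -1.08000e-01] 0.762Traceback (most recent call last):
  File "<stdin>", line 9, in <module>
  File "<stdin>", line 9, in <genexpr>
  File "h.py", line 58, in fit
    res=minimize(f,q,method="Nelder-Mead",options=dict(initial_simplex=sim,xatol=.02,fatol=.5)); q=res.x
    res = _minimize_neldermead(fun, x0, args, callback, bounds=bounds,
                               **options)
    fsim[j] = func(sim[j])
              ~~~~^^^^^^^^
    fx = function(np.copy(x), *(wrapper_args + args))
  File "h.py", line 55, in <lambda>
    f=lambda v:-float((mask(v)*t*near).sum())
                       ~~~~^^^
  File "h.py", line 45, in mask
    uv=(proj(n,P)-o+.5)*S-.5
        ~~~~^^^^^
  File "h.py", line 30, in proj
    p,K=cam(n); A=att(p)
        ~~~^^^
  File "h.py", line 5, in cam
    p=eyes.camera_params(n); f=200/np.tan(np.radians(p["fov_y"])/2)
ValueError: time passes only in moves, steps and waits
```

```bash
sed -i 's/^def cam(n):/import functools\n@functools.cache\ndef cam(n):/' h.py
cat > m.py <<'E'
from h import *
def measure(imgs,things,tag,z={}):
    row=[];out={}
    for n,img in imgs.items():
        rr=[]
        for t,p0 in things:
            best=max((fit(n,img,t,(p0[0],p0[1],p0[2]+d),z.get(t,0)) for d in((-.4,-.15,.15,.4) if len(imgs)>1 else(-.1,.1))),key=lambda b:b[1])
            print(n,t,best[0].round(3),round(best[1],3)); rr.append(cv2.resize(best[2],(266,266))); out[n,t]=best[0]
        row.append(np.hstack(rr))
    save(tag,np.vstack(row)); return out
E
time python3 - <<'E'
from m import *
imgs={n:cv2.imread(f"pics/{n}0.png")[...,::-1].copy() for n in("top","scene")}
measure(imgs,(("lower_half",(648,-19,-.1)),("cap",(469,-168,.2)),("bush",(458,108,-.9))),"fit0.png")
E
```

```text
top lower_half [ 6.51727e+02 -2.02090e+01 -1.07000e-01] 0.762
top cap [ 4.71430e+02 -1.67802e+02  2.10000e-01] 0.699
top bush [461.31  111.449  -0.822] 0.72
scene lower_half [ 6.57805e+02 -2.11120e+01 -1.27000e-01] 0.53
scene cap [ 4.76641e+02 -1.69518e+02  2.16000e-01] 0.413
scene bush [463.586 106.274  -0.833] 0.423
real	0m9.425s
user	0m9.826s
sys	0m0.650s
```

View pics/fit0.png

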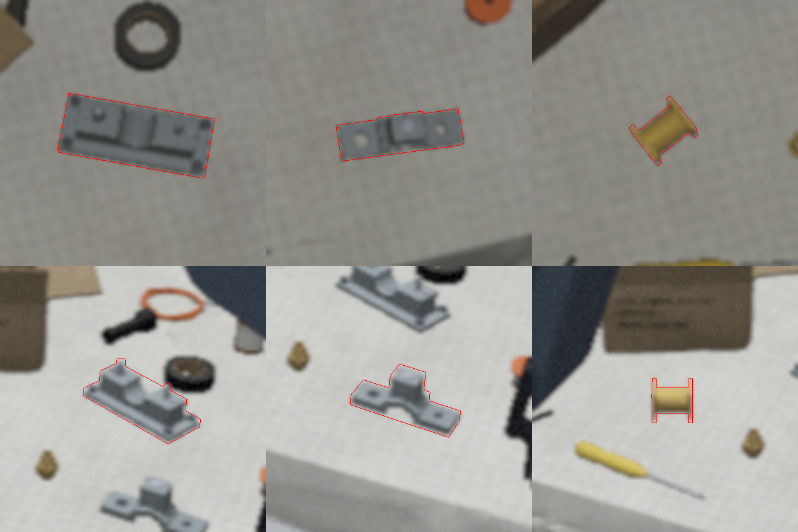

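```bash
cat >> h.py <<'E'
def q(yaw):
    return (R.from_euler("z",yaw)*R.from_euler("x",np.pi)).as_quat(scalar_first=True)
def tryyaw(p,yaw):
    """pick the half-turn equivalent with the least joint travel"""
    j0=np.array(telemetry.get_joint_pos()); c=[]
    for k in(-2,-1,0,1,2):
        j=kinematics.ik(list(p),q(yaw+k*np.pi))
        if j is not None: c.append((np.abs(np.array(j)-j0).max(),yaw+k*np.pi,np.round(j,2)))
    return min(c,key=lambda a:a[0])
def st(*a): print(*a,"t",round(telemetry.get_clock(),2),"p",np.round(telemetry.get_ee_pos(),1),"F",np.round(telemetry.get_ft_force(),1),"g",round(telemetry.get_grip_width(),3))
E
python3 - <<'E'
from h import *
x,y,a=473,-168.4,.212
for p,yy in(((x,y,90),a+np.pi/2),((x,y,90),a),((654,-20.5,100),-.11),((654,-20.5,100),-.11+np.pi/2),((461,110,80),-.825+np.pi/2)): print(tryyaw(p,yy))
yy=tryyaw((x,y,90),a+np.pi/2)[1]
r.move_pose([x,y,90],q(yy)); st("above")
print(r.movel([x,y,33],max_speed=100,max_force=8)); st("down")
grip(0.0,20); st("x-grip",)
grip(0.8); r.movel([x,y,75],max_speed=150)
r.move_pose([x,y,75],q(tryyaw((x,y,75),a)[1]))
print(r.movel([x,y,33],max_speed=100,max_force=8))
grip(0.0,20); st("y-grip"); print(telemetry.get_tool_rot(), telemetry.get_joint_pos())
grip(0.8); r.movel([x,y,90],max_speed=200); st("up")
E
```

```text
(np.float64(0.8228027755529916), -4.50038898038469, array([-0.43,  0.47,  1.89,  0.  ,  0.78, -0.65]))
(np.float64(1.0086018350836505), -6.0711853071795865, array([-0.43,  0.47,  1.89, -0.  ,  0.78,  0.92]))
(np.float64(1.4786725367809024), 3.0315926535897932, array([-0.1 ,  0.68,  1.46,  0.  ,  1.  , -1.56]))
(np.float64(1.155121057278232), -4.82238898038469, array([-0.1 ,  0.68,  1.46, -0.  ,  1.  ,  0.01]))
(np.float64(1.3935428513386656), -5.53738898038469, array([ 0.14,  0.45,  1.97, -0.  ,  0.73,  0.96]))
above t 2.55 p [ 473.1 -169.2   90.3] F [-0.3 -0.1 -0.3] g 1.0
False
down t 3.27 p [ 473.2 -168.6   33.3] F [-1.   0.7  0.2] g 0.999
x-grip t 3.84 p [ 473.2 -168.5   33.2] F [-0.3  0.2  2.2] g 0.3
False
y-grip t 7.13 p [ 473.4 -168.5   33.6] F [-1.   0.4  6.6] g 0.37
[2.36725133e-04 9.94391475e-01 1.05760597e-01 4.85252993e-04] [-4.34745618e-01  5.70388761e-01  1.90941236e+00  1.52599226e-04
  6.60715773e-01  9.24012730e-01]
up t 8.01 p [ 473.1 -168.5   90.4] F [-0.7 -0.  -1.1] g 0.795
```

```bash
python3 - <<'E'
from m import *
bx,by,ba=462,109.5,-.825
yy=tryyaw((bx,by,110),ba+np.pi/2)[1]; grip(1.0)
r.move_pose([bx,by,110],q(yy)); st("bush")
imgs={}
for n in("top","scene"): imgs[n],_=eyes.read_camera(n); save(n+"1.png",imgs[n])
measure(imgs,(("cap",(473,-168,.21)),("lower_half",(653,-20,-.11))),"fit1.png")
E
```

```text
bush t 9.41 p [462.3 108.8 109.9] F [-0.4  0.5  0.3] g 0.996
top cap [ 4.71726e+02 -1.66935e+02  2.17000e-01] 0.696
top lower_half [ 6.51713e+02 -2.01820e+01 -1.06000e-01] 0.77
scene cap [ 4.76705e+02 -1.69216e+02  2.11000e-01] 0.434
scene lower_half [ 6.56611e+02 -2.17160e+01 -1.35000e-01] 0.528
```

View pics/fit1.png

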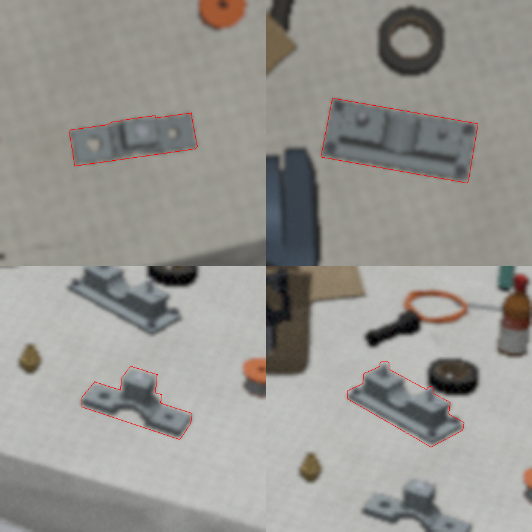

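```bash
python3 - <<'E'
from h import *
bx,by=462.4,109.3; r.movel([bx,by,60],max_speed=150)
print(r.movel([bx,by,5],max_speed=120,max_force=8)); st("down")
grip(0.0,50); st("gripped")
r.movel([bx,by,110],max_speed=180); st("up")
lx,ly,la=653.3,-21.5,-.11
yy=tryyaw((lx,ly,110),la+np.pi/2)
print(yy)
r.move_pose([lx,ly,110],q(yy[1])); st("over")
r.hold(.2);f0=telemetry.get_ft_force(); print(f0)
r.movel([lx,ly,40],max_speed=120); 
print(r.movel([lx,ly,23.5],max_speed=30,max_force=6)); st("down")
for n in("top","scene"):
    im,_=eyes.read_camera(n); save(n+"2.png",im)
a=cv2.imread("pics/scene2.png"); b=cv2.imread("pics/top2.png")
c=proj("scene",[[653,-21,40]])[0].astype(int);d=proj("top",[[653,-21,40]])[0].astype(int)
f=lambda i,c:cv2.resize(i[c[1]-50:c[1]+50,c[0]-50:c[0]+50],(400,400),interpolation=cv2.INTER_CUBIC)
cv2.imwrite("pics/c2.png",np.hstack([f(a,c),f(b,d)]))
E
```

```text
False
down t 10.6 p [462.8 109.4   5.7] F [-0.7  0.4  1.1] g 1.001
gripped t 11.03 p [462.8 109.4   5.8] F [-2.7 -0.9  7.5] g 0.576
up t 11.76 p [461.9 109.2 109.3] F [ 0.9  1.  -0.8] g 0.576
(np.float64(0.9531945360126005), 7.7439816339744825, array([-0.1 ,  0.67,  1.46, -0.  ,  1.01,  0.01]))
over t 12.68 p [652.3 -20.9 108.8] F [-0.6 -0.3 -1.9] g 0.577
[-0.8554142  -0.1586625  -1.57246415]
True
down t 14.14 p [653.2 -21.4  24.5] F [-1.1  0.4  4.2] g 0.579
```

View pics/c2.png

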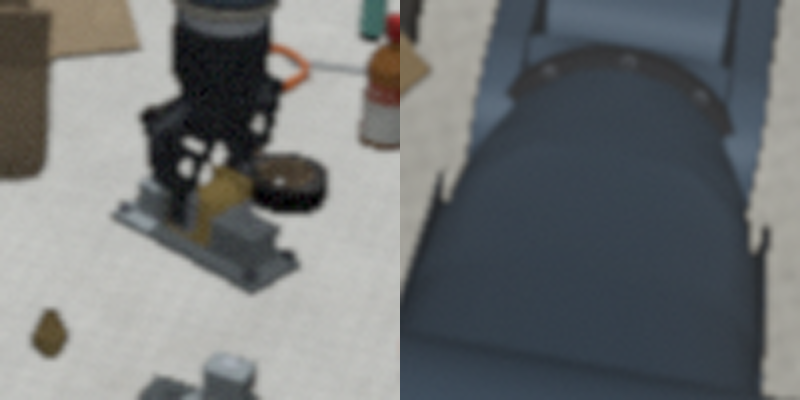

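```bash
python3 - <<'E'
from m import *
lx,ly,la=653.3,-21.5,-.11
grip(1.0); st("rel"); r.movel([lx,ly,120],max_speed=200)
x,y,a=473.3,-168.5,.212
r.move_pose([x,y,90],q(tryyaw((x,y,90),a)[1])); st("over cap")
imgs={}
for n in("top","scene"): imgs[n],_=eyes.read_camera(n); save(n+"3.png",imgs[n])
measure({"top":imgs["top"]},(("lower_half",(652,-20,-.11)),),"fit3.png")
f=lambda i,c:cv2.resize(i[c[1]-35:c[1]+35,c[0]-35:c[0]+35],(400,400),interpolation=cv2.INTER_CUBIC)
save("c3.png",np.hstack([f(imgs[n],proj(n,[[653,-21,40]])[0].astype(int)) for n in imgs]))
E
```

```text
rel t 14.69 p [652.6 -21.4  23.7] F [-0.4 -0.6 -0.4] g 0.997
over cap t 16.26 p [ 473.8 -168.3   89.6] F [ 0.4 -0.9 -0.6] g 1.003
top lower_half [ 6.52148e+02 -2.01750e+01 -1.07000e-01] 0.742
```

View pics/c3.png

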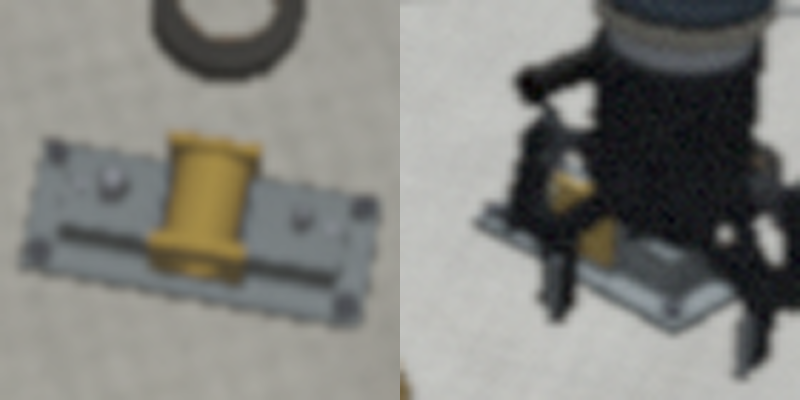

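```bash
python3 - <<'E'
from h import *
x,y,a=473.3,-168.5,.212
print(r.movel([x,y,36],max_speed=100,max_force=8)); r.hold(.2); st("down")
grip(0.0,80); st("gripped")
r.movel([x,y,120],max_speed=150); st("up")
lx,ly,la=653.3,-21.6,-.111
yy=tryyaw((lx,ly,120),la); print(yy)
# same cap facing needed: tool yaw must turn by la-a exactly
tr=R.from_quat(telemetry.get_tool_rot(),scalar_first=True); cur=(tr*R.from_euler("x",np.pi).inv()).as_euler("zyx")[0]
print("cur yaw",cur)
k=round((cur-a)/np.pi); yaw=la+k*np.pi; print(kinematics.ik([lx,ly,120],q(yaw)))
r.move_pose([lx,ly,120],q(yaw)); r.hold(.3); st("over")
print(r.movel([lx,ly,100],max_speed=60)); r.hold(.2); st("near")
for n in("top","scene"):
    im,_=eyes.read_camera(n); save(n+"4.png",im)
a=cv2.imread("pics/scene4.png"); c=proj("scene",[[653,-21,60]])[0].astype(int)
b=cv2.imread("pics/top4.png"); d=proj("top",[[653,-21,60]])[0].astype(int)
f=lambda i,c:cv2.resize(i[c[1]-40:c[1]+40,c[0]-40:c[0]+40],(400,400),interpolation=cv2.INTER_CUBIC)
cv2.imwrite("pics/c4.png",np.hstack([f(a,c),f(b,d)]))
E
```

```text
False
down t 17.25 p [ 473.7 -168.6   36.6] F [ 0.2  0.2 -0.2] g 0.997
gripped t 17.79 p [ 473.5 -168.7   36.4] F [-1.   0.1  4.7] g 0.354
up t 18.5 p [ 472.7 -168.2  119.1] F [-0.2 -0.  -3.4] g 0.353
(np.float64(0.6534159595794712), -6.394185307179586, array([-0.1 ,  0.66,  1.45, -0.  ,  1.03,  1.58]))
cur yaw 0.21196685350625333
[-1.04249238e-01  6.56266239e-01  1.45418773e+00 -4.44089210e-16
  1.03113869e+00  1.57754709e+00]
over t 19.73 p [653.1 -22.4 120.2] F [ 0.5 -0.2 -2.1] g 0.354
False
near t 20.41 p [653.5 -21.6 100.3] F [ 0.   0.9 -3.3] g 0.353
```

View pics/c4.png

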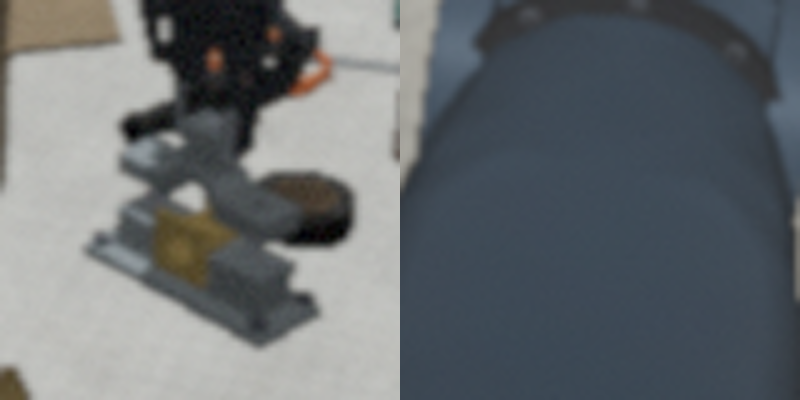

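```bash
python3 - <<'E'
from h import *
lx,ly=653.3,-21.6
offs=[(0,0),(0,1),(0,-1),(1,0),(-1,0),(1,1),(-1,-1),(1,-1),(-1,1),(0,2),(0,-2),(2,0),(-2,0)]
for dx,dy in offs:
    p=[lx+dx,ly+dy]
    if (dx,dy)!=(0,0): r.movel([*p,98.5],max_speed=40)
    hit=r.movel([*p,84],max_speed=25,max_force=6); st((dx,dy),hit); 
    print(np.round(telemetry.get_torque(),2))
    if telemetry.get_ee_pos()[2]<90 or telemetry.get_clock()>36: break
E
```

```text
(0, 0) False t 21.3 p [653.4 -21.6  84.1] F [ 0.9 -0.4 -3.2] g 0.353
[0.03 0.03 0.04]
```

```bash
python3 - <<'E'
from h import *
lx,ly=653.3,-21.6
print(r.movel([lx,ly,80.5],max_speed=20,max_force=8)); st("pins")
z=79.5
while True:
    r.movel([lx,ly,z],max_speed=10); r.hold(.25)
    F=np.mean([telemetry.get_ft_force() for _ in range(1)],0); st(z)
    if F[2]>13 or z<73 or telemetry.get_clock()>45: break
    z-=.5
print(np.round(telemetry.get_torque(),2))
E
```

```text
False
pins t 21.62 p [653.3 -21.6  80.5] F [ 0.3  0.8 -3.3] g 0.353
79.5 t 22.12 p [653.4 -21.6  79.7] F [-2.1  0.5  1.4] g 0.355
79.0 t 22.62 p [653.4 -21.6  79.1] F [-1.  -0.4  3.1] g 0.358
78.5 t 23.12 p [653.4 -21.6  78.6] F [-0.9 -0.1  4.4] g 0.354
78.0 t 23.62 p [653.4 -21.6  78.1] F [-1.1 -0.   4.6] g 0.352
77.5 t 24.12 p [653.4 -21.6  77.6] F [-0.1 -0.   5.5] g 0.355
77.0 t 24.62 p [653.4 -21.6  77.2] F [-0.8 -0.6  5.7] g 0.356
76.5 t 25.12 p [653.4 -21.6  76.8] F [-1.4  0.8  6.8] g 0.357
76.0 t 25.62 p [653.5 -21.6  76.5] F [-1.4  0.7  8.8] g 0.35
75.5 t 26.12 p [653.5 -21.6  76.4] F [-2.9  1.4 12.1] g 0.356
75.0 t 26.62 p [653.6 -21.6  76.4] F [-4.   0.4 15.8] g 0.355
[0.11 0.9  0.06]
```

```bash
python3 - <<'E'
from h import *
r.hold(1.0); st("hold")
im,_=eyes.read_camera("scene"); c=proj("scene",[[653,-21,60]])[0].astype(int)
save("c5.png",cv2.resize(im[c[1]-40:c[1]+40,c[0]-40:c[0]+40],(600,600),interpolation=cv2.INTER_CUBIC))
st("after")
E
```

```text
hold t 27.62 p [653.6 -21.6  76.4] F [-4.2  0.4 15.4] g 0.354
after t 27.68 p [653.6 -21.7  76.3] F [-4.4 -0.1 16.4] g 0.354
```

View pics/c5.png

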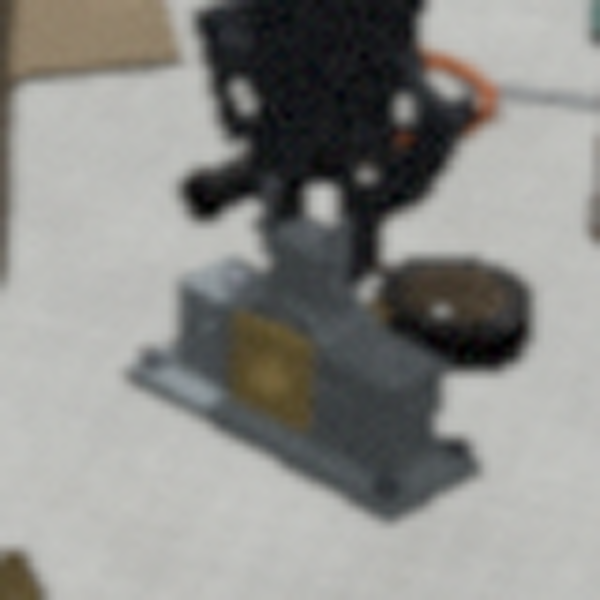

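The picture shows the cap sitting flush on the lower half around (310,330), with no visible gap, and the bush flange in place at (270,370). The push is steady at about 15.5 N.

```bash
python3 -c "
from h import *
print(workorder.sign_off())"
```

```text
the job is handed in; nothing more can be done
None
```

The job is handed in at about 28 s: the bush lies in the saddle with a flange on each side, and the cap is on both dowels and closed flush, held down with about 15 N.

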